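# Index the rotary table by one hole

### The arm

A 6-joint arm with a two-finger parallel gripper is mounted at the origin on a cart in front of the work surface, level with it; the furniture and walls round the work are solid. World frame = base frame: x ahead of the robot, y to its left, z up, the work surface at z = 0. Lengths are in mm, angles in rad, forces in N, time in s.
With the tool pointing down it reaches from about 250 to 775 mm from the base axis. Payload 4 kg.
Tool frame: the origin (TCP) lies at the very end of the fingers, on their centre line; the grasp point (between the pads) lies 19 mm behind it (arm.grip_point_offset is the distance from the TCP to the grasp point, in mm); y points along the fingers, z is the direction in which the jaws open and shut, and the axes are right-handed (so a half turn about y gives the same grasp; the last joint's range is limited). The gripper opens to 94 mm and grips with 3 to 60 N. Pads are 16 mm wide; open, the fingers measure 119 mm over their backs; the gripper's body (75 mm by 177 mm) begins 78 mm behind the grasp point.
Start: joints at [-1.324, 0.087, 1.371, -0, 1.684, -0.103], TCP at [188.489, -516.713, 205.506] pointing down, gripper open.
Joint ranges: [-3.1, 3.1], [-0.76, 2.03], [0.27, 2.55], [-1.08, 4.22], [0.17, 2.65], [-2.57, 2.57]. Speed limits (rad/s): [2.79, 2.79, 3.14, 3.14, 3.14, 3.14].

### API

Orientations are given as a unit quaternion [x, y, z, w].
In Python, from station import arm, planner, read_camera, workorder gives the robot as it stands. Calls block until the motion is done:
- arm.goto(position, orientation): joint-space move of the TCP to a pose.
- arm.move_linear(position, frame=None, vel=150, f_stop=None): straight line of the TCP; frame=None keeps the orientation; vel is the mean speed in mm/s. With f_stop (N) it stops when the force on the tool has changed by that much, and returns True; else False.
- arm.movej(angles): joint-space move.
- arm.gripper_open() and arm.clamp(): open the fingers fully, or close them until they stop; the grip force is fixed at half the most.
- arm.hold(seconds).
- planner.inverse_kinematics(position, orientation): joint angles nearest the present ones, or None.
- read_camera(name): name is "scene" or "top" or "wrist"; returns a dict with "img" (384x512x3 uint8, red, green, blue), "z_map" (384x512 float32, mm along the optical axis (not along the pixel's ray), 0 where there is no reading), "K" (3x3 intrinsics, pixels), "R" (3x3) and "t" (3): a world point X has camera coordinates R X + t. Camera axes: x right, y down, z forward; pixel columns grow to the right and rows downward; lengths in mm; the calibration is good to about 2 mm. A picture is of the moment at which its call begins.
A pose or a line that the arm cannot do raises arm.PlanningError and nothing moves.
- workorder.hand_in(): hands the job in, once; it reports no verdict.
Readings, each from a call of its own:
- arm.current_t(): time.
- arm.current_joint_pos(): joint angles.
- arm.current_joint_velocities(): joint speeds.
- arm.current_effort(): joint torques, N m.
- arm.current_tool_pos(): TCP position.
- arm.current_tcp_rot(): TCP orientation.
- arm.current_force(): force on the tool from outside, world axes, zero at the start.
- arm.current_moment(): the same for the moment, N m.
- arm.current_grip_width(): finger opening in mm.
Only numpy, scipy, OpenCV 4.12 (cv2) and the standard library are available. Lean on these libraries where they do the work, as an engineer would, in place of code of your own. Each camera call takes 0.05 s, during which the arm holds its last target. There are 200 camera calls.

### The job

Move the rotary indexing table on by one station: with the closed fingertips press its dished plunger right in and, keeping it pressed, turn the table clockwise (seen from above) to the next hole, no further, and let the plunger spring fully out into that hole. Then push the clamp lever beside the table anticlockwise (seen from above) as far as it goes, and move clear. Only press and push: grip and lift nothing, leave the three parts in their nests on the table and everything else where it is.

Things in the scene. Friction and masses are not known exactly. Their poses are not given: they have to be found in the camera images.
- table_axis (a point): Centre of the upper face of the fixed steel index disc (114 mm across, upper face 78 mm above the bench, an 8 mm high bolt head on it); the table turns about the vertical through it. Eight holes, 45 degrees apart, lie in the disc at 46 mm radius. Round and below the disc is the aluminium turning table, 252 mm across, upper face 60 mm above the bench.
- table (a joint): Angle of the turning table in rad: 0 at the start, in its first hole; grows clockwise seen from above; the next hole is at 0.785 (pi/4). The locked table has about 1 degree of play; unlocked it turns easily (well under 3 N at the plunger).
- plunger_dish (a point): Centre of the floor of the dish (40 mm across, 4 mm deep) in the plunger's round black cap (48 mm across). The plunger rides on the turning table, 92 mm from its axis, at the start on the robot's side. The dish floor is 89 mm above the bench with the plunger out, 75 mm right in. A steel collar round the cap, 64 mm across, is 78 mm high. Pushing the pressed cap sideways turns the table.
- plunger (a joint): How far the plunger is pressed down, in m: 0 is out (its pin stands up through a hole of the disc and locks the table), 0.014 right in. The pin is free of the disc from about 0.0115. About 4 N starts it, 9 N presses it right in. Let go between holes, the pin rubs under the disc at 0.009 to 0.010 and springs out by itself within about 3 degrees of a hole.
- clamp_grip (a point): Middle of the upright black paddle at the free end of the clamp lever, 75 mm from the lever's pivot: 18 mm thick (along its swing), 24 mm wide (along the lever), from 39 to 99 mm above the bench; this point is 77 mm above the bench. The lever stands at the right of the table, towards the robot, fixed on the base.
- clamp_pivot (a point): The clamp lever's vertical pivot, on top of its hub, 60 mm above the bench; the lever swings level about it.
- clamp (a joint): Angle of the clamp lever in rad: slack at the start (0 to 0.4), grows anticlockwise seen from above (the handle goes to the right and then away from the robot), 1.4 at its stop. It stays where it is left; about 2 N at the handle move it.
- capacitor: can-shaped part, 36 mm across, 56 mm tall, upright, loose in a shallow square nest (walls 14 mm high) on the turning table, 90 mm from its axis; origin at the centre of its underside, 65 mm above the bench
- relay: small cube-shaped part, 30 mm, loose in a shallow square nest (walls 14 mm high) on the turning table, 90 mm from its axis; origin at the centre of its underside, 65 mm above the bench
- coupling: small cylindrical part, 25 mm across, 34 mm tall, upright, loose in a shallow square nest (walls 14 mm high) on the turning table, 90 mm from its axis; origin at the centre of its underside, 65 mm above the bench
- multimeter: hand-held meter, 152x69x44 mm, lying on the bench; loose bystander, not to be moved; origin at the centre of its underside
- torch: pocket torch, 99 mm long, lying on the bench; loose bystander, not to be moved; origin at the centre of its underside
- heat_sink: finned metal block, 40x60x26 mm, on the bench; loose bystander, not to be moved; origin at the centre of its underside
- terminal_block: terminal strip, 22x62x16 mm, on the bench; loose bystander, not to be moved; origin at the centre of its underside
Mind the look-alikes: they are no part of the job. Leave any purple look-alike of the capacitor alone.

How it is judged:
By the outcome, as a careful person would: the job done as asked, in the order asked, and still so for the second after the job is handed in, with the robot touching nothing.
It also fails if it takes over 48 s, if anything falls off the work surface, if the arm or the gripper's body presses on something with over 40 N, if the wrist force passes 120 N, or if a joint passes its speed limit or range.

## Working session

There is one attempt and no reset: what is moved stays moved. The work goes in short steps, each a Python script; the robot and the scene stay as the last script left them, time stands still between calls to the robot, and variables do not carry over. Pictures are saved under pics/ and viewed, about 8 in all and at most 12, crops included, and the job is handed in when it is done.

```bash
mkdir -p pics; ls
cat > h.py <<'E'
import numpy as np, cv2
from station import arm, planner, read_camera, workorder
def snap(n,f):
    c=read_camera(n); cv2.imwrite('pics/'+f,c['img'][:,:,::-1]); np.savez('pics/'+f+'.npz',**c); return c
def cloud(c):
    K,R,t=c['K'],np.array(c['R']),np.array(c['t']); z=c['z_map'].astype(float)
    v,u=np.indices(z.shape); P=np.stack([(u-K[0][2])/K[0][0]*z,(v-K[1][2])/K[1][1]*z,z],-1)
    return (P-t)@R
def ray(c,u,v,h):
    K,R,t=np.array(c['K']),np.array(c['R']),np.array(c['t'])
    d=R.T@np.linalg.inv(K)@[u,v,1]; o=-R.T@t; return o+d*(h-o[2])/d[2]
E
python3 - <<'E'
from h import *
a=snap('scene','s1.png'); b=snap('top','t1.png')
print(arm.current_t(),arm.current_tcp_rot(),arm.current_tool_pos())
for c in(a,b): print(-np.array(c['R']).T@c['t'])
E
```

```text
pics
0.1 [-0.12309422  0.69699114 -0.69564977  0.12297382] [ 188.34888289 -516.24728132  204.45906624]
[-162.631427   -779.08890062  876.41255468]
[ 383.81713766  -16.72322391 1089.5565229 ]
```

View pics/t1.png

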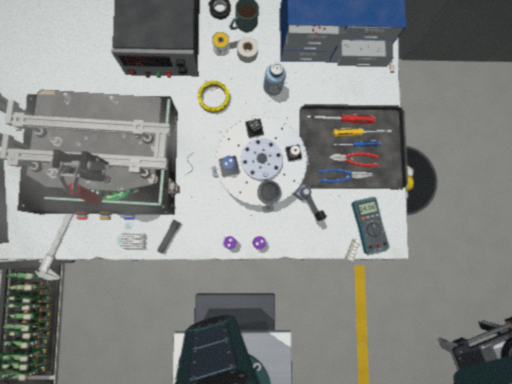

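View pics/s1.png

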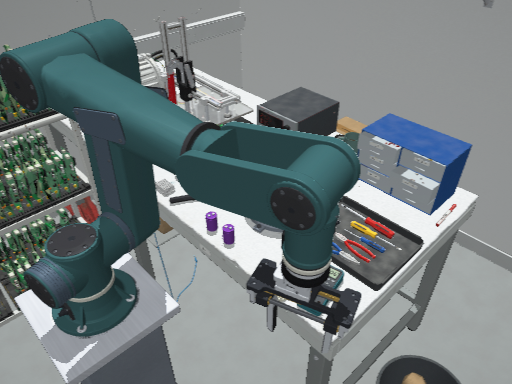

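The top view shows the index disc at about (262,158), the black plunger cap at (269,192), and the clamp lever from its hub at (303,190) to its paddle at (321,214). The purple cans at (230,243) and (260,243) are look-alikes.

Run:
```python
from h import *
c=dict(np.load('pics/t1.png.npz')); P=cloud(c); 
for n,u,v,h in[('axis',262,158,78),('dish',269,192,89),('hub',303,190,60),('pad',321,214,99),('pur',230,243,56),('pur2',260,243,56)]:
    print(n,ray(c,u,v,h).round(1),P[v,u].round(1))
im=c['img'][130:230,205:345][:,:,::-1]
cv2.imwrite('pics/t1c.png',cv2.resize(im,None,fx=5.6,fy=5.6,interpolation=cv2.INTER_CUBIC))
for d in (P[165:221:3,255:331:3,2],): print(d.round(0).astype(int))
```

```text
axis [615.9 -79.2  78. ] [614.5 -78.8  84.2]
dish [522.3 -96.6  89. ] [522.4 -96.6  88.1]
hub [ 532.2 -191.4   60. ] [ 533.3 -192.7   52.3]
pad [ 463.9 -230.6   99. ] [ 463.8 -230.4  100.1]
pur [389.7   5.5  56. ] [389.7   5.6  53.9]
pur2 [389.6 -74.3  56. ] [389.6 -74.4  52.8]
[[ 77  82  81  80  79  81  78  79  80  62  58  58  57  58  56  60  62  58
    4   0   1   3   1   7   0   1]
 [ 76  78  77  76  79  75  77  80  78  60  60  61  61  60  60  63  61   5
    2  -1   0   2   1   2   1   2]
 [ 79  80  78  78  76  80  77  80  63  60  62  66  60  58  58  60  58   0
    1   4   3  15  12  12  12  14]
 [ 76  81  80  85  80  79  80  58  61  59  60  59  60  61  58  63  63   3
    4   4   4   3   5   1   4   2]
 [ 78  79  80  79  77  80  62  57  58  62  59  59  60  59  62  60  62   2
    2   3   4   0   3   1   9   4]
 [ 61  62  60  65  74  80  62  57  62  60  62  58  60  62  58  58   1   4
    6   4   6  11  16  13  15  18]
 [ 63  60  78  91  94  93  93  80  60  58  58  60  61  58  61  59   6   4
    3   3   4   1   1   2   1   3]
 [ 57  77  62  88  88  89  92  95  78  62  61  61  61  60 
[... 550 characters left out ...]
 1   1   0
   49  51   1   0   1   2   3  -2]
 [ 57  63  61  53  63  58  56  -3  -2   0  -1   3  -2  -1   1   1   2  -3
   51  50   0   2  -2   0   0  -2]
 [ -3   4   0  14  20  16  -1   0   0   0   1   1   4   1   2  -1  -3   5
    3  55  49   2  -1  -5  -1   0]
 [  2   3  -2  12  11  10  14   1   2   2   0   1   1  -1   3  -2  -2  -3
    0  49  51  -1  98  -1  -3  -1]
 [ -2   2   4  -3   0  -1  -3   0  -2   4   1   2  -1  -1   5   2   0  -2
    0   2  56  98 104  99   0   0]
 [ -3   4   0   0  -2   0  -1   1  -1   1   0  -3   0  -1   2  -1  -4   0
   -1   5  51  87  99  98   0   0]
 [  3   0   2   1   4   1  -1   0  -2  -3   1   0   4   1   2   1  -2   0
    4   4   3  72  95   1   2   2]]
```

View pics/t1c.png

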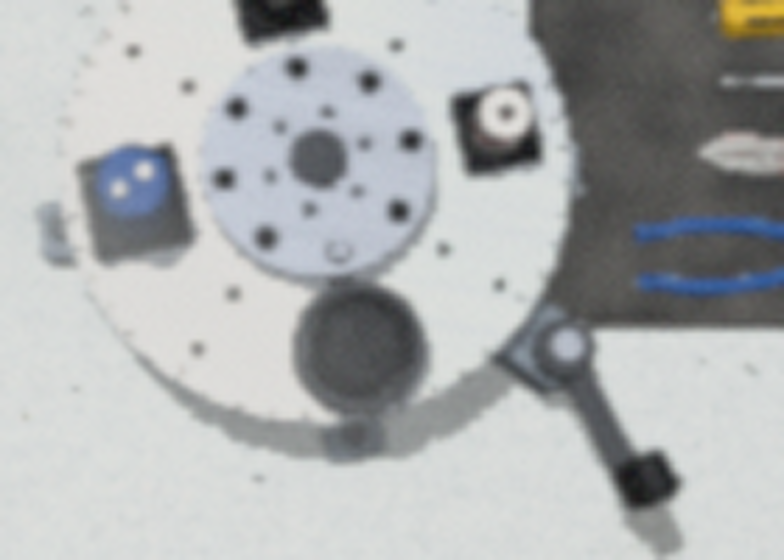

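```bash
cat >> h.py <<'E'
from scipy.spatial.transform import Rotation as Ro
def q(phi):  # tool down, jaw axis at world angle phi
    y=np.array([0,0,-1.]); z=np.array([np.cos(phi),np.sin(phi),0]); return Ro.from_matrix(np.stack([np.cross(y,z),y,z],1)).as_quat()
def st(s=''): print(s,round(arm.current_t(),2),np.round(arm.current_tool_pos(),1),np.round(arm.current_force(),1))
E
python3 - <<'E'
from h import *
c=dict(np.load('pics/t1.png.npz')); P=cloud(c)
def box(p,r,a,b):
    m=(np.hypot(P[...,0]-p[0],P[...,1]-p[1])<r)&(P[...,2]>a)&(P[...,2]<b); Q=P[m]; return Q[:,:2]
for p,r,a,b in[((615,-79),75,70,90),((522,-97),35,84,100),((464,-230),25,85,110)]:
    Q=box(p,r,a,b).astype(np.float32); print(len(Q),Q.mean(0),cv2.minEnclosingCircle(Q))
print(arm.current_grip_width()); arm.clamp(); st()
z0=Ro.from_quat(arm.current_tcp_rot()).as_matrix(); print(z0.round(2))
for s in(1,-1): print(planner.inverse_kinematics([522,-97,130],q(s*np.pi/2)), planner.inverse_kinematics([550,-17,80],q(s*np.pi/2)))
E
```

```text
1504 [614.04205 -76.81754] ((614.6854248046875, -78.7975082397461), 74.65457153320312)
261 [525.7782  -96.05568] ((525.6788330078125, -96.36381530761719), 23.995325088500977)
67 [ 461.90585 -232.0771 ] ((462.739990234375, -233.7529296875), 12.435649871826172)
93.83252584769934
 1.52 [ 188.5 -516.7  205.5] [-0.2  0.2  0.1]
[[-0.94  0.    0.34]
 [-0.34 -0.   -0.94]
 [-0.   -1.    0.  ]]
[-2.90535292e-01  7.20920135e-02  1.53707476e+00 -4.44089210e-16
  1.53242588e+00 -1.86133162e+00] [-1.33941470e-01  1.46052794e-01  1.55794339e+00 -4.44089210e-16
  1.43759647e+00 -1.70473780e+00]
[-2.90535292e-01  7.20920135e-02  1.53707476e+00 -4.44089210e-16
  1.53242588e+00  1.28026103e+00] [-1.33941470e-01  1.46052794e-01  1.55794339e+00 -4.44089210e-16
  1.43759647e+00  1.43685486e+00]
```

Run:
```python
from h import *
arm.goto([500,-120,300],q(-np.pi/2)); st()
c=snap('wrist','w1.png'); P=cloud(c)
m=(np.hypot(P[...,0]-524,P[...,1]+96)<35)&(P[...,2]>84)&(P[...,2]<100)
Q=P[m][:,:2].astype(np.float32); print(m.sum(), Q.mean(0) if len(Q) else '', cv2.minEnclosingCircle(Q) if len(Q) else '')
```

```text
3.38 [ 499.8 -120.7  299.7] [-0.9 -0.4 -0.6]
1095 [525.71686  -93.974236] ((525.5642700195312, -94.04413604736328), 23.82425880432129)
```

View pics/w1.png

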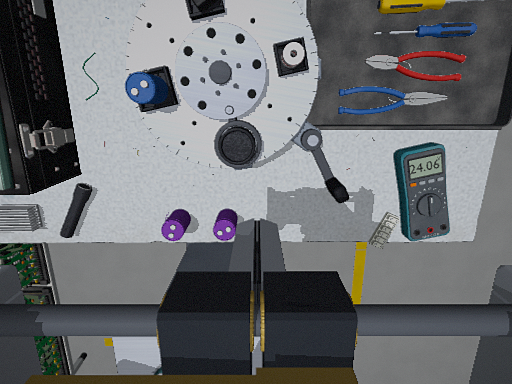

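The wrist view shows the disc centre at (221,71), the dish at (238,145), the pivot at (311,140) and the paddle at (341,190). Next I press the plunger.

Run:
```python
from h import *
c=dict(np.load('pics/w1.png.npz'))
for n,u,v,h in[('axis',221,71,86),('dish',237.5,146,89),('hub',311,139,60),('padtop',337,186,99)]: print(n,ray(c,u,v,h).round(1))
arm.goto([525.3,-95.2,130],q(-np.pi/2)); st()
arm.move_linear([525.3,-95.2,97],vel=60); st('above')
print(arm.move_linear([525.3,-95.2,72],vel=20,f_stop=14)); st('pressed')
```

```text
axis [616.  -76.6  86. ]
dish [525.  -95.2  89. ]
hub [ 530.5 -194.9   60. ]
padtop [ 474.  -224.9   99. ]
 4.15 [526.1 -95.9 131.4] [ 0.6  0.8 -0.1]
above 4.85 [525.3 -95.2  96.9] [-0.1  0.   0.4]
True
pressed 5.94 [525.6 -95.8  76. ] [-2.1  0.1  6.8]
```

Run:
```python
from h import *
for z in(75,74,73):
    arm.move_linear([525.3,-95.2,z],vel=10); arm.hold(.15); st(z)
    if arm.current_force()[2]>16: break
```

```text
75 6.34 [525.6 -95.7  76.4] [-1.9  0.4  7.9]
74 6.74 [525.6 -95.7  75.5] [-3.6 -0.2  8.1]
73 7.14 [525.7 -95.9  75.2] [-3.4 -0.5 10.9]
```

Run:
```python
from h import *
A=np.array([615.5,-77.8]); d=np.array([525.3,-95.2])-A
arm.move_linear([525.3,-95.2,72],vel=10)
for a in np.arange(5,46,5):
    r=np.radians(-a); p=A+np.array([[np.cos(r),-np.sin(r)],[np.sin(r),np.cos(r)]])@d
    arm.move_linear([*p,72],frame=q(-np.pi/2+r),vel=30)
    st(a)
    if arm.current_force()[2]>30 or np.hypot(*arm.current_force()[:2])>15: print('stop'); break
c=snap('wrist','w2.png')
```

```text
5 7.81 [524.5 -88.1  75.2] [-4.8 -0.4 14.2]
10 8.22 [523.7 -79.8  75.1] [-5.4 -0.3 14.7]
15 8.64 [523.8 -71.6  75.2] [-6.9  0.5 15.3]
20 9.06 [524.4 -63.3  75.1] [-7.1  0.5 16.5]
25 9.47 [526.  -55.1  75.1] [-7.7  1.6 16.2]
30 9.89 [528.3 -47.   75.1] [-7.   1.9 16. ]
35 10.31 [531.4 -39.2  75.1] [-6.9  3.2 15.3]
40 10.72 [535.1 -31.7  75.1] [-6.8  3.6 15.9]
45 11.14 [539.5 -24.6  75.1] [-6.4  3.4 14.6]
```

View pics/w2.png

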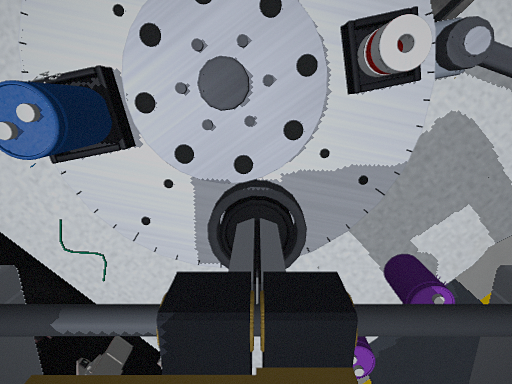

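The table has come round with the fingers still in the dish, and the axis bolt is at (223,83). I'll release slowly and check the height and angle of the plunger.

Run:
```python
from h import *
p=np.array(arm.current_tool_pos())
for z in(80,85,91): arm.move_linear([p[0],p[1],z],vel=30); st(z)
arm.move_linear([p[0],p[1],140],vel=100); 
arm.move_linear([p[0]-40,p[1],260],frame=q(-np.pi/2),vel=200); st()
c=snap('wrist','w3.png'); P=cloud(c); A=np.array([615.5,-77.8])
t=A+93*np.array([np.cos(np.radians(146)),np.sin(np.radians(146))])
m=(np.hypot(P[...,0]-t[0],P[...,1]-t[1])<33)&(P[...,2]>81)
Q=P[m]; print(t,len(Q),Q.mean(0)); ce,r=cv2.minEnclosingCircle(Q[:,:2].astype(np.float32)); print(ce,r)
f=np.hypot(P[...,0]-ce[0],P[...,1]-ce[1])
print('dish floor',np.median(P[f<12][:,2]),'rim',np.median(P[(f>20.5)&(f<23.5)][:,2]),'collar',np.median(P[(f>27)&(f<31)][:,2]))
v=np.array(ce)-A; print('ang',np.degrees(np.arctan2(v[1],v[0])),np.hypot(*v),'start ang',np.degrees(np.arctan2(-95.2+77.8,525.3-615.5)))
```

```text
80 11.62 [539.9 -24.2  81.2] [-1.6  0.8  6.1]
85 11.93 [539.7 -24.5  85.5] [-1.5  2.   4.3]
91 12.28 [539.2 -24.9  90.3] [0.3 0.1 0.2]
 13.86 [499.1 -24.7 258.7] [ 0.9 -0.5 -1.1]
[538.39950575 -25.79505998] 25966 [525.53146275 -24.54910041 354.43131625]
(532.9551391601562, -25.750057220458984) 31.559423446655273
dish floor 377.36951158860165 rim 380.2459728165781 collar 372.0181688148351
ang 147.7658827681227 97.58509412006869 start ang -169.0814928933475
```

View pics/w3.png

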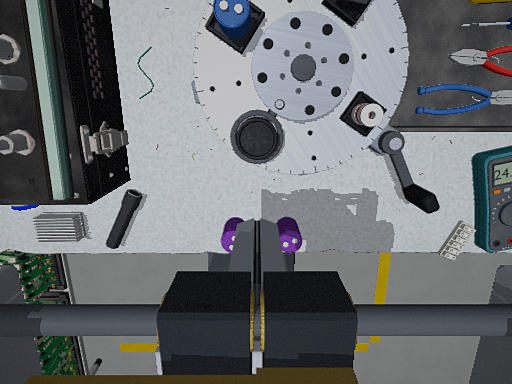

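The pin shows as a bright disc in the next hole at (281,103), and the cap is at (258,135). I'll confirm the depth with the gripper points filtered out, and measure the lever: hub (390,140), paddle (425,200).

Run:
```python
from h import *
c=dict(np.load('pics/w3.png.npz')); P=cloud(c)
def z(a,b): return (P[...,2]>a)&(P[...,2]<b)
n=lambda p,r: np.hypot(P[...,0]-p[0],P[...,1]-p[1])<r
Q=P[n((538.4,-25.8),35)&z(84,110)]; ce,r=cv2.minEnclosingCircle(Q[:,:2].astype(np.float32)); print(len(Q),ce,r)
ax=ray(c,303,67,86)[:2]; v=np.array(ce)-ax; print('axis',ax,np.degrees(np.arctan2(v[1],v[0])),np.hypot(*v))
print('floor',np.median(P[n(ce,12)&z(40,130)][:,2]))
h=P[n((532,-193),25)&z(56,75)]; print('hub',len(h),h.mean(0),ray(c,391,139,60))
p=P[n((466,-229),30)&z(92,108)]; print('pad',len(p),p.mean(0),cv2.minAreaRect(p[:,:2].astype(np.float32)))
l=P[n((500,-212),25)&z(40,65)]; print('arm',l.mean(0))
```

```text
1385 (538.758544921875, -23.648696899414062) 23.870962142944336
axis [615.21009061 -74.32628052] 146.4607194261687 91.72271429996322
floor 89.75346968242741
hub 204 [ 534.2546429  -189.28415534   59.72465083] [ 534.22706406 -190.95129978   60.        ]
pad 297 [ 463.44509806 -228.83082579   97.98219861] ((462.8203125, -229.89907836914062), (23.149803161621094, 17.85552215576172), 23.106796264648438)
arm [ 499.12647756 -210.75575699   50.2963439 ]
```

Run:
```python
from h import *
V=np.array([531,-192.5]); a0=-151
def tip(a,off):
    a=np.radians(a); u=np.array([np.cos(a),np.sin(a)]); e=np.array([-u[1],u[0]]); return V+75*u-off*e, q(a+np.pi/2)
p,o=tip(a0,36); arm.goto([*p,180],o); st()
arm.move_linear([*p,66],vel=120); st('down')
F0=np.array(arm.current_force()); f=0
for a in np.arange(a0-5,a0+96,5):
    p,o=tip(a,21.5); s=arm.move_linear([*p,66],frame=o,vel=40,f_stop=15)
    F=np.array(arm.current_force())-F0; print(a,s,np.round(arm.current_tool_pos(),1),F.round(1))
    if s or np.linalg.norm(F)>13: break
arm.hold(.3); st('end')
c=snap('top','t2.png'); cv2.imwrite('pics/t2c.png',cv2.resize(c['img'][120:250,190:400][:,:,::-1],None,fx=3.5,fy=3.5))
```

```text
14.75 [ 448.1 -197.   179.8] [ 0.  -0.3  0.3]
down 15.85 [ 448.7 -197.7   67. ] [-1.5  0.2 -0.5]
-156 False [ 454.1 -203.6   66.7] [1.5 0.1 0.8]
-151 False [ 454.9 -210.    66.1] [ 1.7 -0.3  1.1]
-146 False [ 456.8 -216.5   66. ] [ 1.5 -0.6  1. ]
-141 False [ 459.2 -222.9   66. ] [ 1.7  0.3 -0.3]
-136 False [ 462.2 -229.    66. ] [1.9 0.5 1.1]
-131 False [ 465.7 -234.9   66. ] [ 0.8 -0.1  0.4]
-126 False [ 469.7 -240.5   66. ] [ 1.6 -0.6 -0.2]
-121 False [ 474.1 -245.7   66.1] [1.4 0.2 0.3]
-116 False [ 478.9 -250.4   66. ] [ 1.9 -0.1  1.4]
-111 False [ 484.1 -254.8   66. ] [ 1.7 -0.7  0.6]
-106 False [ 489.7 -258.6   66. ] [ 2.2 -0.6  0.2]
-101 False [ 495.6 -262.    66. ] [ 1.8 -0.2  0.3]
-96 False [ 501.7 -264.8   66. ] [ 0.4 -0.1  1.1]
-91 False [ 508.2 -267.    66. ] [ 1.5  0.3 -0.3]
-86 False [ 514.8 -268.8   65.9] [ 1.5  0.9 -1.2]
-81 False [ 520.2 -269.8   65.9] [-3.1 -0.2  2. ]
-76 True [ 519.6 -270.9   65.2] [ 0.4 -0.5  2.5]
end 21.47 [ 519.3 -270.1   64.3] [-0.3  0.6  0. ]
```

View pics/t2c.png

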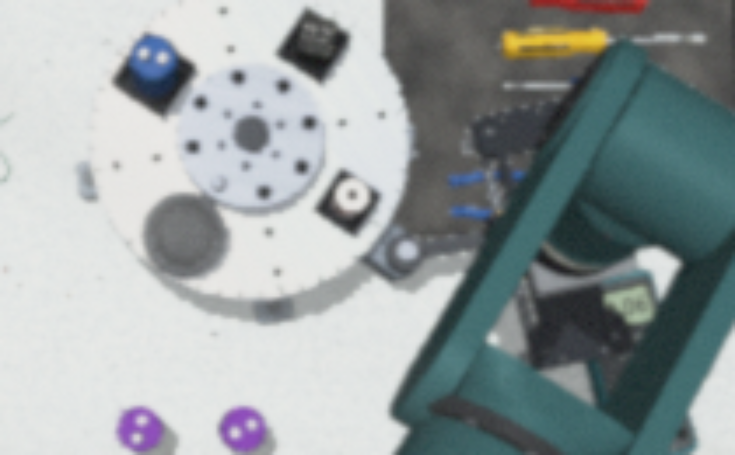

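The lever now points about right, from the hub at (403,250) in the crop, and the paddle is hidden by the arm. I'll push once more slowly to confirm the stop, then retreat and look.

Run:
```python
from h import *
print(arm.move_linear([528,-269.5,66],vel=12,f_stop=12)); st('repush')
p=np.array(arm.current_tool_pos())
arm.move_linear([p[0]-30,p[1]-2,66],vel=80); arm.move_linear([p[0]-30,p[1]-2,180],vel=150)
arm.goto([400,-180,300],q(-np.pi/2)); arm.hold(.3); st('clear')
c=snap('wrist','w4.png'); P=cloud(c)
z=lambda a,b:(P[...,2]>a)&(P[...,2]<b); n=lambda p,r: np.hypot(P[...,0]-p[0],P[...,1]-p[1])<r
p=P[n((543,-267),35)&z(92,108)]; m=p.mean(0); print('pad',len(p),m, 'ang',np.degrees(np.arctan2(m[1]+192.5,m[0]-531)))
Q=P[n((538.4,-25),35)&z(84,110)]; ce,r=cv2.minEnclosingCircle(Q[:,:2].astype(np.float32)); print('cap',ce,r,np.median(P[n(ce,12)&z(40,130)][:,2]))
```

```text
True
repush 22.01 [ 518.9 -269.8   63.6] [0.2 0.  0.3]
clear 25.35 [ 400.  -180.1  299.8] [ 0.8 -0.7 -0.4]
pad 330 [ 541.14999265 -269.78204231   98.16375271] ang -82.51776866168748
cap (538.5263671875, -23.63113784790039) 24.01681137084961 89.71143913588945
```

View pics/w4.png

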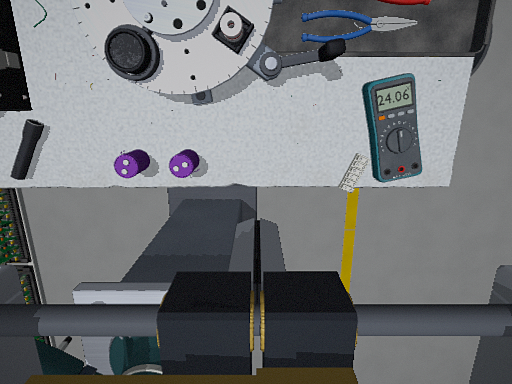

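The lever points right with its paddle at (330,50), and everything else is in place. The re-push force readings were ambiguous, so I'll push once more in steps and read the static force.

Run:
```python
from h import *
o=q(np.radians(8))
arm.goto([490,-272,180],o); arm.move_linear([490,-272,66],vel=150); st()
for x in(515,519,521,523,525,527):
    arm.move_linear([x,-272+(x-490)*.1,66],vel=40); arm.hold(.15); st(x)
    if abs(arm.current_force()[0])>14: break
p=np.array(arm.current_tool_pos()); arm.move_linear([490,-272,66],vel=80); arm.move_linear([490,-272,180],vel=200)
arm.goto([400,-180,300],q(-np.pi/2)); arm.hold(.2); st('clear')
c=snap('wrist','w5.png'); P=cloud(c)
z=lambda a,b:(P[...,2]>a)&(P[...,2]<b); n=lambda p,r: np.hypot(P[...,0]-p[0],P[...,1]-p[1])<r
m=P[n((543,-267),35)&z(92,108)].mean(0); print(m,np.degrees(np.arctan2(m[1]+192.5,m[0]-531)))
```

```text
27.87 [ 490.7 -272.5   67.2] [0.2 0.5 0.2]
515 28.79 [ 514.8 -269.5   65.9] [-0.3  0.   0.7]
519 29.19 [ 519.  -269.1   66. ] [ 0.4  0.  -0.5]
521 29.59 [ 520.  -269.    65.9] [-5.2 -0.5  2. ]
523 29.99 [ 520.1 -269.    65.9] [-10.9   0.1   4.4]
525 30.39 [ 520.2 -269.    65.9] [-15.2  -0.5   7.3]
clear 33.46 [ 400.  -180.1  299.5] [-0.5  0.7  0.3]
[ 541.18648438 -269.77852226   98.29405024] -82.49083648361265
```

The lever is firmly at its stop: 15 N with no movement. The robot is clear, so I'll hand in.

```bash
python3 -c "
from h import *
workorder.hand_in(); st()"
```

```text
the job is handed in; nothing more can be done
the job is handed in; nothing more can be done
```

The table is on its next station with the plunger sprung out, the clamp lever is at its stop, and I've handed the job in. The robot clock read 33.5 s just before, and the arm was clear of everything.

- **Table:** I pressed the plunger right in with the closed fingertips (tip at 75 mm height, about 11 N, rising to about 16 N during the turn). I turned the table 45° clockwise with it pressed, then let go. The wrist camera showed the dish floor at about 89.7 mm, which is fully out. The pin was visible in the next hole and the cap was within about 1° of its expected place.
- **Clamp lever:** I pushed it anticlockwise through about 69° (1.2 rad) until it stopped firmly. The start angle was not known, so the final 1.4 rad is not confirmed directly.
- **Lever stop check:** The first re-push gave an unclear force reading, so I pushed again in small steps. The force rose to about 15 N with no further movement.
- **Other objects:** In the pictures, the three parts stayed in their nests, though the last wrist view does not show all of them. The bystanders and the purple look-alikes looked undisturbed.
- **Disagreements:** The camera estimates of the table axis, the lever pivot and the paddle differed by about 4 to 12 mm between views.

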